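Set the sample holder's jaw to the gauge mark

TASK

On the microscope bench, roll the ribbed brass wheel of the sample holder under a fingertip, stroke by stroke, until the gap has closed so far that the black needle on the blue sliding jaw stands over the red gauge mark, then take the hand away. Move the jaw only by the wheel: do not touch the jaw itself. Pick nothing up, and leave the sample and everything else on the bench where it is.

Things in the scene. Friction and masses are not known exactly. Their poses are not given: they have to be found in the camera images.
- holder: Sample holder fixed to the bench: dark base plate 150 (x) x 200 (y) x 12 mm high, origin at the centre of its underside. z up; x points from the wheel to the white scale; y is the jaw's closing direction. Fixed aluminium jaw at y +60 to +74 mm, 32 mm high. Grey wheel housing at x -62 to -17, y -44 to +44 mm: two cheeks 57 mm high, end pieces 48 mm.
- wheel_top (a point): The highest point of the brass wheel, over the middle of its axle: 40 mm from the holder's origin towards its -x, 64 mm above the bench. It is a fixed point of the holder and does not turn with the wheel. The wheel stands 7 mm proud of the cheeks.
- wheel: Brass wheel, diameter 60 mm over its 24 round ribs (2.5 mm proud), 24 mm wide, origin at its centre, axle along the holder's x. Stroking its top to the holder's +y (to the fixed jaw) closes the gap, the other way opens it. 1 rad (30 mm of stroke at the rim) moves the jaw 9 mm. Turns under about 1.5 N at the rim, stays where left, may go to and fro.
- jaw: The blue sliding jaw, 60 (x) x 16 (y) x 18 mm high, top 31 mm above the bench. Origin on its clamping face (the face towards the holder's +y), on the holder's centre line. It slides along the holder's y, 50 mm at most, geared to the wheel.
- needle (a point): The point of the black needle, which is 3 mm wide and reaches from the jaw out over the white scale; the point given is over the scale's middle, 67 mm from the holder's centre line, 19 mm above the bench.
- gauge_mark: The red gauge mark: a red band across the white scale, 18 (x) x 8 (y) x 2.5 mm, with a red tab down the base plate's far edge. Origin at the middle of the band's underside, axes as the holder's. The needle passes above it; its offset from the needle along y is how far the jaw still has to go (14 to 38 mm at the start).
- sample: A white ceramic sample carrier 46 x 70 x 6 mm with a green glass chip on it, lying loose on the holder's bed between the jaws, 2 mm off the fixed jaw; origin at the centre of its underside. With the needle on the mark the jaw stays clear of it. To be left alone.
- vial: A small green capped vial, 24 mm across, 50 mm tall, standing beside the holder; origin at the centre of its underside. To be left alone.
- eyepiece: A spare black eyepiece, 42 mm across, 45 mm tall, standing beside the holder; origin at the centre of its underside. To be left alone.
- slide_box: A grey slide box 85 x 60 x 24 mm beyond the holder; origin at the centre of its underside. To be left alone.
- tweezers: Steel tweezers, 130 mm long, 6 mm high, lying flat; origin at the middle of the underside. To be left alone.
- lamp_remote: A white lamp remote, 45 x 100 x 14 mm; origin at the centre of its underside. To be left alone.
- dish: A shallow steel dish, 80 mm across, 16 mm high; origin at the centre of its underside. To be left alone.
There are look-alikes about, which are no part of the job. What is shaped like the holder but green is not meant.

How it is judged:
On the way:
1. a finger is on the wheel while the gap is still open (contact force between the fingers and wheel above 0.3 N and y of needle in the frame of gauge_mark below -0.005 m), for 0.05 s.
At the end, for the whole second after the job is handed in: The needle stands over the red mark, its centre within 4 mm of the mark's centre line (half the band's width), the jaw at rest, and the sample carrier still lies on the bed where it was (within about 5 mm) (y of needle in the frame of gauge_mark between -0.004 and 0.004 m and linear speed of jaw below 0.003 m/s and y of sample in the frame of holder between 0.016 and 0.029 m and x of sample in the frame of holder between 0.02 and 0.038 m and z of sample in the frame of holder below 0.015 m); the robot touches nothing.
It fails at once if the sliding jaw is touched by the robot (contact force between any of the fingers, the arm and jaw above 1 N).
It fails at once if the sample is moved or lifted (over 5 mm) (distance of sample from where it was at the start of the episode above 0.005 m).
It fails at once if another thing on the bench is moved or lifted (over 15 mm) (distance of any of vial, eyepiece, slide_box, tweezers, lamp_remote, dish from where it was at the start of the episode above 0.015 m).
It also fails if it takes over 58 s, if anything falls off the work surface, if the arm or the gripper's body presses on something with over 40 N, if the wrist force passes 120 N, or if a joint passes its speed limit or range.

ROBOT

A 6-joint arm with a two-finger parallel gripper is mounted at the origin on the work surface. World frame = base frame: x ahead of the robot, y to its left, z up, the work surface at z = 0. Lengths are in m, angles in rad, forces in N, time in s.
With the tool pointing down it reaches from about 0.25 to 0.775 m from the base axis. Payload 4 kg.
Tool frame: the origin (TCP) lies midway between the tips of the shut fingers; the grasp point (between the pads) lies 19 mm behind it; z points along the fingers, x is the direction in which the jaws open and shut, and the axes are right-handed (so a half turn about z gives the same grasp; the last joint's range is limited). The gripper opens to 94 mm and grips with 3 to 60 N. Pads are 16 mm wide; open, the fingers measure 119 mm over their backs; the gripper's body (75 mm by 177 mm) begins 78 mm behind the grasp point.
Start: joints at [1.131, 0.087, 1.371, -0, 1.684, -0.103], TCP at [0.182, 0.519, 0.173] pointing down, gripper open.
Joint ranges: [-3.1, 3.1], [-0.76, 2.03], [0.27, 2.55], [-1.08, 4.22], [0.17, 2.65], [-2.57, 2.57]. Speed limits (rad/s): [2.79, 2.79, 3.14, 3.14, 3.14, 3.14].

INTERFACE

Orientations are given as [roll, pitch, yaw] about the fixed x, y, z axes, in that order (R = Rz(yaw) Ry(pitch) Rx(roll)).
In Python, from bench import * gives the robot as it stands.
- The arm moves only by the tool send_rows, never from a script. Its argument "rows" is one flat list of numbers, 7 for each row, row after row: the shift along the world's x, y, z in mm, then the turn, a rotation vector about the world's x, y, z in degrees, then the opening, from 0 (shut) to 1 (fully open). A call has exactly 8 rows; each row shifts and turns the commanded pose from where the row before left it; what a row does not reach is not made up. A row lasts 1/8 s, in which the tool goes at most 62.5 mm and 10.7 degrees, less where a joint would pass 70% of its speed; a pose out of reach is approached as far as the arm can. A call is refused whole if a number of a shift passes 62.5 or a number of a turn 10.7, either way. A call with a gripper value outside its range is refused whole. The fingers move at their own pace and stop on an object; the grip force is fixed at half the most. Time passes only in rows, so rows that do not move let the fingers close, or fill a call up. It gives the time, the measured TCP pose, the force and the opening at its end, in the units of the state.
- get_obs(): the state, without advancing time (a new reading comes with each control period).
- snapshot(name): name is "scene" or "side" or "wrist"; returns a dict with "color" (400x640x3 uint8, red, green, blue), "intrinsics" (3x3 intrinsics, pixels), "rvec" (rotation vector, rad) and "tvec" (3), from world to camera coordinates, as OpenCV has them; the wrist camera has in their place "T_tool_cam" (4x4, takes a point from camera to tool coordinates, whose origin is the TCP and whose axes are the tool frame's). Camera axes: x right, y down, z forward; pixel columns grow to the right and rows downward; lengths in m; the calibration is good to about 2 mm. A picture is of the moment at which its call begins: read the wrist's pose just before it. There is no depth.
- close_job(): hands the job in, once; it reports no verdict.
The state is a dict: "time": time; "joint_positions": joint angles; "qvel": joint speeds; "joint_torque": joint torques, N m; "tool_pos": TCP position; "ee_rot": TCP orientation; "wrist_force": force on the tool from outside, world axes, zero at the start; "wrist_torque": the same for the moment, N m; "width": finger opening in m.
Only numpy, scipy, OpenCV 4.12 (cv2) and the standard library are available. Lean on these libraries where they do the work, as an engineer would, in place of code of your own. Each camera call takes 0.05 s, during which the arm holds its last target.

## Working session

There is one attempt and no reset: what is moved stays moved. The work goes in short steps, Python scripts to look and compute and a tool call to move; the robot and the scene stay as the last step left them, time stands still between calls to the robot, and variables do not carry over. Pictures are saved under pics/ and viewed, and the job is handed in when it is done.

Besides the shell and the picture viewer there is one more tool, called after "Emit:" as name(argument=value, ...) on one line, values as JSON. send_rows: Moves the arm, as the interface text tells. Its arguments: {"type":"object","properties":{"rows":{"type":"array","items":{"type":"number"}}},"required":["rows"]}

```bash
mkdir -p pics; ls
python3 - <<'E'
from bench import *
import cv2
o=get_obs();print(o['time'],o['tool_pos'],o['ee_rot'],o['width'])
for n in ["scene","side","wrist"]:
    s=snapshot(n);cv2.imwrite(f"pics/{n}0.png",s["color"][:,:,::-1])
    import pickle;pickle.dump(s,open(f"{n}0.pkl","wb"))
E
```

```text
pics
0.0 [0.18150725 0.51853423 0.17212994] [-3.14138932e+00  2.14405746e-03  1.23401578e+00] 0.09390389655686782
```

View pics/scene0.png

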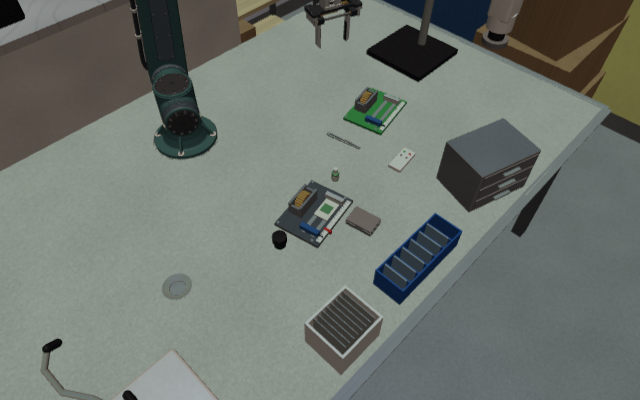

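View pics/side0.png

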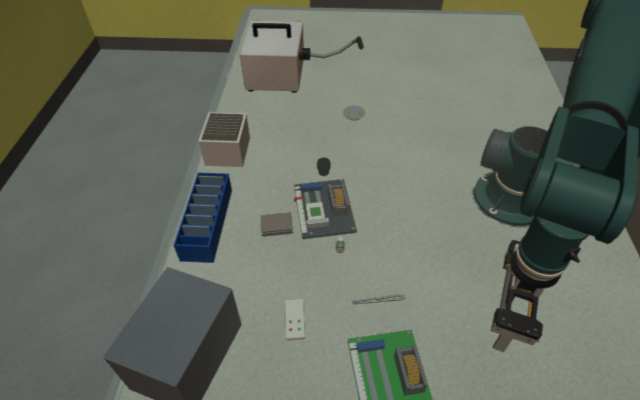

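View pics/wrist0.png

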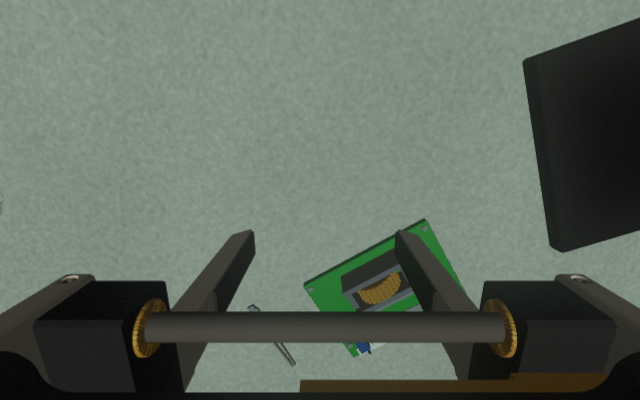

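Two objects could be the holder. The dark-base one is at scene (313,212) and side (325,208). The green look-alike is at scene (375,110) and side (390,370). I choose the dark one and will check it in a close crop.

Run:
```python
import pickle,cv2,numpy as np
a=pickle.load(open("scene0.pkl","rb"))["color"][:,:,::-1]
b=pickle.load(open("side0.pkl","rb"))["color"][:,:,::-1]
A=cv2.resize(a[170:255,265:355],None,fx=6,fy=6,interpolation=cv2.INTER_CUBIC)
B=cv2.resize(b[170:245,285:365],None,fx=7,fy=7,interpolation=cv2.INTER_CUBIC)
cv2.imwrite("pics/cA.png",A);cv2.imwrite("pics/cB.png",B)
for n in["scene","side"]:
    s=pickle.load(open(n+"0.pkl","rb"));R=cv2.Rodrigues(s["rvec"])[0];print(n,s["intrinsics"][0,0],-R.T@s["tvec"].ravel())
```

```text
scene 494.82025878401004 [ 1.17005251 -0.57556335  1.15913795]
side 472.54031974505864 [0.48922016 0.95856886 1.01560197]
```

View pics/cA.png

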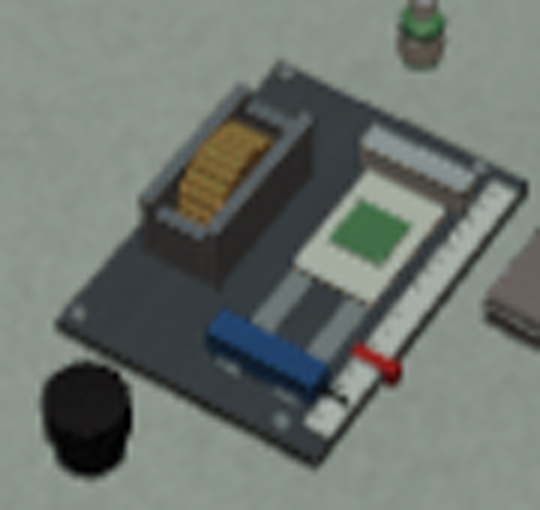

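View pics/cB.png

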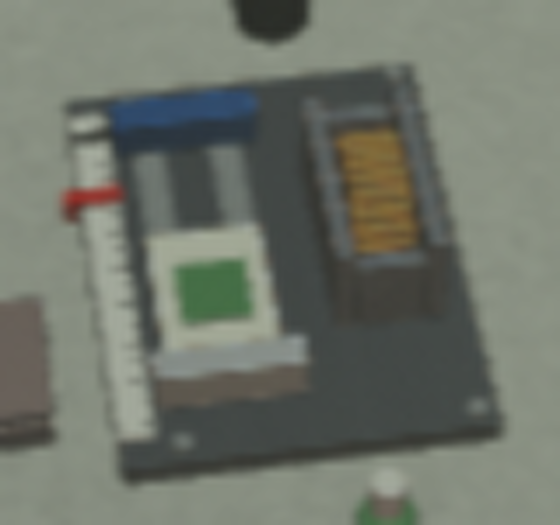

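The crops confirm the dark base, brass wheel, blue jaw and red mark. The base corners are clear in both views, so I'll measure from those.

```bash
cat > h.py <<'E'
import numpy as np,cv2,pickle
def ray(s,uv,z):
    R=cv2.Rodrigues(s["rvec"])[0];t=np.ravel(s["tvec"])
    d=s.get("dist",None)
    p=np.linalg.inv(s["intrinsics"])@np.array([uv[0],uv[1],1.]);d=R.T@p;c=-R.T@t
    return c+d*(z-c[2])/d[2]
E
python3 - <<'E'
from h import *
a=pickle.load(open("scene0.pkl","rb"));b=pickle.load(open("side0.pkl","rb"))
fA=lambda u,v:(265+(u+.5)/6-.5,170+(v+.5)/6-.5); fB=lambda u,v:(285+(u+.5)/7-.5,170+(v+.5)/7-.5)
# order: (-x,+y) (+x,+y) (+x,-y) (-x,-y)
H=np.array([[-75,100],[75,100],[75,-100],[-75,-100]])/1e3
for nm,s,f,cs in [("A",a,fA,[(280,65),(525,183),(318,458),(60,323)]),("B",b,fB,[(500,430),(125,472),(70,105),(410,68)])]:
    P=np.array([ray(s,f(*c),.012) for c in cs])[:,:2]
    # rigid fit
    c=P.mean(0);z=((P-c)@[1,1j]);h=H@[1,1j];th=np.angle((z*h.conj()).sum());
    e=z-h*np.exp(1j*th);print(nm,c,th,np.degrees(th),"res mm",np.abs(e)*1e3, 'scale',(z*h.conj()).sum().__abs__()/(abs(h)**2).sum())
    Rr=np.array([[np.cos(th),-np.sin(th)],[np.sin(th),np.cos(th)]])
    for n,uv,zz in ([("wheeltop",(222,165),.062),("needletip",(347,402),.019),("mark",(375,358),.016),("eyep",(88,395),.045),("vial",(422,5),.05)] if nm=="A" else [("wheeltop",(375,190),.062),("needletip",(88,122),.019),("mark",(98,197),.016),("vial",(388,483),.05)]):
        p=ray(s,f(*uv),zz)[:2];print(n,p,"holder",Rr.T@(p-c))
E
```

```text
A [0.53980303 0.06822105] 0.21161731808299236 12.12477919803294 res mm [2.22289415 3.07494036 2.48840434 2.52191698] scale 0.9797163917719963
wheeltop [0.50440209 0.05237329] holder [-0.03793993 -0.00805858]
needletip [0.62311439 0.01646647] holder [ 0.07058228 -0.06809891]
mark [0.61347085 0.04578504] holder [ 0.06731198 -0.03740881]
eyep [ 0.548076   -0.07750441] holder [-0.02251996 -0.14421236]
vial [0.49421695 0.20511086] holder [-0.01581665  0.14341111]
B [0.53893936 0.07145287] 0.19899013227015924 11.401294743830132 res mm [1.86363874 2.42494355 1.93907213 2.16487649] scale 0.987167848435724
wheeltop [0.49933333 0.07727243] holder [-0.03767406  0.01353402]
needletip [0.62087177 0.0048044 ] holder [ 0.06714058 -0.08152963]
mark [0.61329211 0.04432025] holder [ 0.06752196 -0.04129522]
vial [0.48996934 0.21244121] holder [-0.02013318  0.14788654]
```

Emit:
send_rows(rows=[20,-29,0,0,0,-3.7,0.5,20,-29,0,0,0,-3.7,0,20,-29,0,0,0,-3.7,0,20,-29,0,0,0,-3.7,0,20,-29,0,0,0,-3.7,0,20,-29,0,0,0,-3.7,0,20,-29,0,0,0,-3.7,0,20,-29,0,0,0,-3.7,0])

```text
time: 1.15
tool_pos: [0.3421, 0.286, 0.173]
ee_rot: [-3.142, 0.0, 0.715]
wrist_force: [0.5, 0.0, -0.6]
width: 0.0173
```

Emit:
send_rows(rows=[20,-29,0,0,0,-3.7,0,20,-29,0,0,0,-3.7,0,20,-29,0,0,0,-3.7,0,20,-29,0,0,0,-3.7,0,20,-29,0,0,0,-3.7,0,20,-29,0,0,0,-3.7,0,20,-29,0,0,0,-3.7,0,10,-15,0,0,0,-3.4,0])

```text
time: 2.15
tool_pos: [0.4922, 0.0679, 0.1728]
ee_rot: [-3.141, 0.001, 0.202]
wrist_force: [-0.8, 0.2, 0.8]
width: 0.0003
```

Run:
```python
from bench import *
import cv2,pickle
o=get_obs();print(o['time'],o['tool_pos'],o['ee_rot'],o['width'],o['joint_positions'],o['wrist_force'])
for n in ["wrist","side"]:
    s=snapshot(n);s['o']=o;cv2.imwrite(f"pics/{n}1.png",s["color"][:,:,::-1])
    pickle.dump(s,open(f"{n}1.pkl","wb"))
```

```text
2.15 [0.4921519  0.06786153 0.17276141] [-3.14136367e+00  9.70794151e-04  2.01891867e-01] 0.00026960429394802234 [ 2.28075800e-02 -3.08073433e-02  1.49271933e+00  5.27133004e-05
  1.68067673e+00 -1.79078421e-01] [-0.84857214  0.17848532  0.77930394]
```

View pics/wrist1.png

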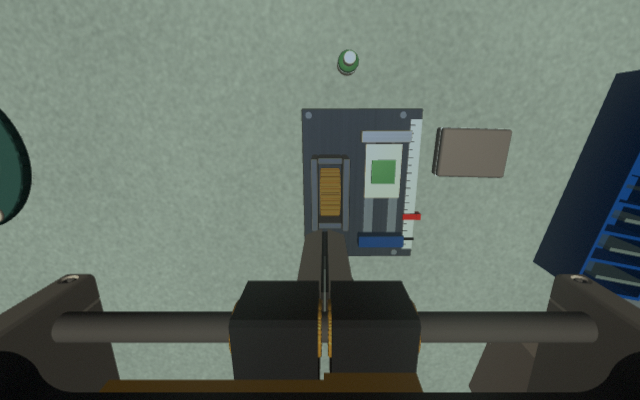

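View pics/side1.png

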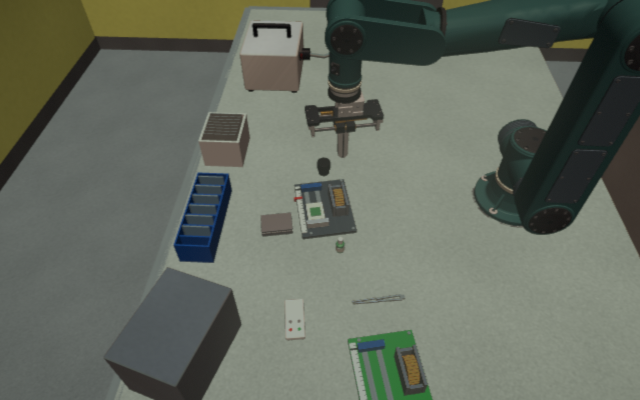

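The wrist view shows the whole holder: plate corners about (302,109), (422,109), (305,255), (411,255), wheel at (330,190), red mark at (411,216), needle at (408,240). Next a zoomed crop to measure from.

Run:
```python
import pickle,cv2
s=pickle.load(open("wrist1.pkl","rb"));a=s["color"][:,:,::-1]
print(s["intrinsics"],s["T_tool_cam"])
cv2.imwrite("pics/w1c.png",cv2.resize(a[100:265,290:430],None,fx=3.6,fy=3.6,interpolation=cv2.INTER_CUBIC))
cv2.imwrite("pics/w1d.png",cv2.resize(a[205:262,350:430],None,fx=9,fy=9,interpolation=cv2.INTER_CUBIC))
```

```text
[[289.46074763   0.         324.29369472]
 [  0.         289.46074763 200.78993599]
 [  0.           0.           1.        ]] [[ 9.99998482e-01 -2.82082064e-04 -1.71961292e-03  5.55502336e-04]
 [ 7.44520521e-04  9.61370645e-01  2.75256116e-01 -8.02953954e-02]
 [ 1.57554057e-03 -2.75256979e-01  9.61369395e-01 -2.09695879e-01]
 [ 0.00000000e+00  0.00000000e+00  0.00000000e+00  1.00000000e+00]]
```

View pics/w1c.png

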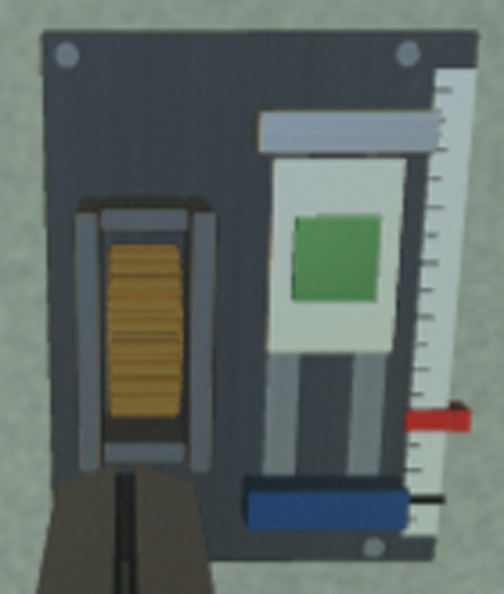

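View pics/w1d.png

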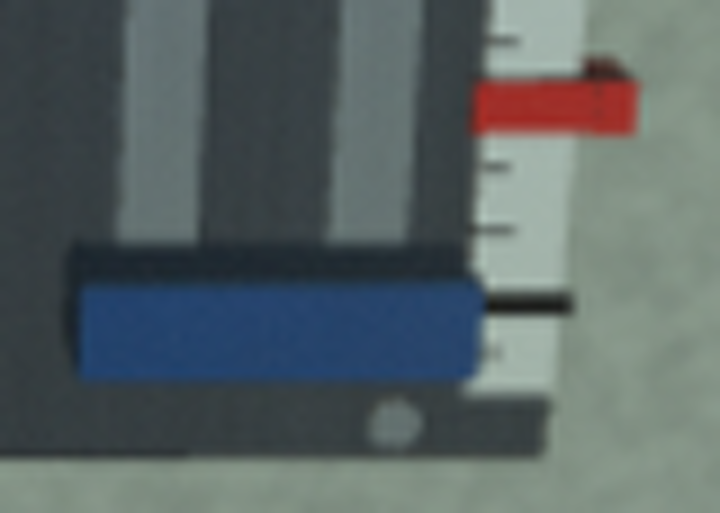

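```bash
cat >> h.py <<'E'
from scipy.spatial.transform import Rotation as Ro
def wray(s,uv,z,o=None):
    o=o or s['o'];T=np.eye(4);T[:3,:3]=Ro.from_euler('xyz',o['ee_rot']).as_matrix();T[:3,3]=o['tool_pos']
    M=T@np.array(s["T_tool_cam"]);d=M[:3,:3]@(np.linalg.inv(s["intrinsics"])@[uv[0],uv[1],1.]);c=M[:3,3]
    return c+d*(z-c[2])/d[2]
E
python3 - <<'E'
from h import *
s=pickle.load(open("wrist1.pkl","rb"))
C=lambda u,v:(290+(u+.5)/3.6-.5,100+(v+.5)/3.6-.5);D=lambda u,v:(350+(u+.5)/9-.5,205+(v+.5)/9-.5)
P=np.array([wray(s,q,.012) for q in [C(42,32),C(477,32),D(547,455)]])[:,:2]
print(P, np.linalg.norm(P[1]-P[0]),np.linalg.norm(P[2]-P[1]))
vx=P[1]-P[0];vy=P[1]-P[2]
print(np.degrees(np.arctan2(vx[1],vx[0])),np.degrees(np.arctan2(vy[1],vy[0]))-90)
c=(P[0]+P[2])/2
th=(np.arctan2(vx[1],vx[0])+np.arctan2(vy[1],vy[0])-np.pi/2)/2
R=np.array([[np.cos(th),-np.sin(th)],[np.sin(th),np.cos(th)]])
print("c",c,np.degrees(th))
for n,q,z in [("needle",D(530,303),.019),("mark",D(555,106),.0165),("cheekL outer far",C(76,212),.057),("cheekR outer far",C(215,212),.057),("cheekL near",C(80,470),.057),("wheel left",C(108,330),.063),("wheel right",C(182,330),.063)]:
    p=wray(s,q,z)[:2];print(n,p,R.T@(p-c))
print("wheeltop",c+R@[-.04,0])
E
```

```text
[[ 0.44617822  0.15170803]
 [ 0.59053299  0.18113125]
 [ 0.63140088 -0.01096845]] 0.14732285888188965 0.19639878226882174
11.520546528375334 12.010225602828754
c [0.53878955 0.07036979] 11.765386065602044
needle [0.61893556 0.01573058] [ 0.06732101 -0.06983342]
mark [0.61476899 0.04598129] [ 0.06941024 -0.03936867]
cheekL outer far [0.46983629 0.10054378] [-0.06135199  0.04359995]
cheekR outer far [0.51230149 0.1092178 ] [-0.01801028  0.04343288]
cheekL near [0.48728274 0.01612981] [-0.06148448 -0.04259795]
wheel left [0.48683838 0.06685069] [-0.05157728  0.00714792]
wheel right [0.50973976 0.07153565] [-0.02820176  0.00706475]
wheeltop [0.49962992 0.0622136 ]
```

The measurements agree. Holder is at (0.5388, 0.0704), yaw 11.8°, wheel top at (0.4996, 0.0622), and the needle is about 30.5 mm short of the mark. That is about 102 mm of stroke. I'll descend to just in front of the wheel top.

Emit:
send_rows(rows=[3,-6,0,0,0,0,0,3,-6,-5,0,0,0,0,3,-6,-20,0,0,0,0,2.4,-4,-25,0,0,0,0,0,0,-25,0,0,0,0,0,0,-20,0,0,0,0,0,0,-7,0,0,0,0,0,0,0,0,0,0,0])

```text
time: 3.25
tool_pos: [0.5029, 0.0474, 0.0711]
ee_rot: [-3.141, 0.0, 0.207]
wrist_force: [0.0, -0.1, -0.0]
width: 0.0001
```

```bash
cat > look.py <<'E'
from bench import *
import cv2,pickle,sys
from h import *
k=sys.argv[1]
o=get_obs();print(o['time'],o['tool_pos'],o['ee_rot'],o['wrist_force'])
s=snapshot("wrist");s['o']=o;pickle.dump(s,open(f"wrist{k}.pkl","wb"))
cv2.imwrite(f"pics/w{k}.png",cv2.resize(s["color"][:,:,::-1],None,fx=1.25,fy=1.25))
E
python3 look.py 2
```

```text
3.25 [0.50286044 0.047386   0.07114616] [-3.14141866e+00  4.86247168e-04  2.06647085e-01] [ 0.02203515 -0.14905924 -0.02866813]
```

View pics/w2.png

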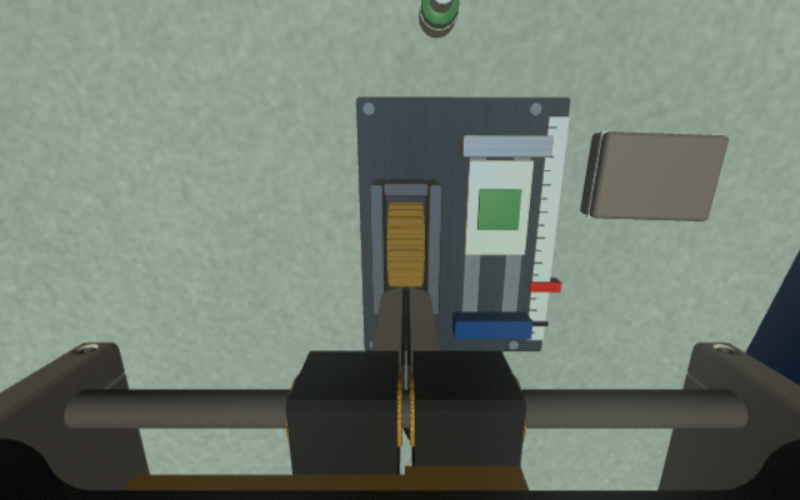

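The fingertip is lined up with the wheel. The mark at (546,287) and the needle at (540,323) stay in view, so I can measure between strokes. First stroke, with a light press.

Emit:
send_rows(rows=[0,0,-4,0,0,0,0,-0.4,2,-4,0,0,0,0,-0.8,4,0,0,0,0,0,-0.8,4,0,0,0,0,0,-0.8,4,0,0,0,0,0,-0.8,4,0,0,0,0,0,-0.8,4,0,0,0,0,0,0,0,0,0,0,0,0])

```text
time: 4.3
tool_pos: [0.4987, 0.0694, 0.0633]
ee_rot: [-3.142, -0.0, 0.206]
wrist_force: [0.6, -0.4, -0.3]
width: 0.0003
```

```bash
python3 look.py 3
```

```text
4.3 [0.49871911 0.06942642 0.06332787] [-3.14157625e+00 -1.43848490e-04  2.06478411e-01] [ 0.56263561 -0.39473041 -0.26258914]
```

View pics/w3.png

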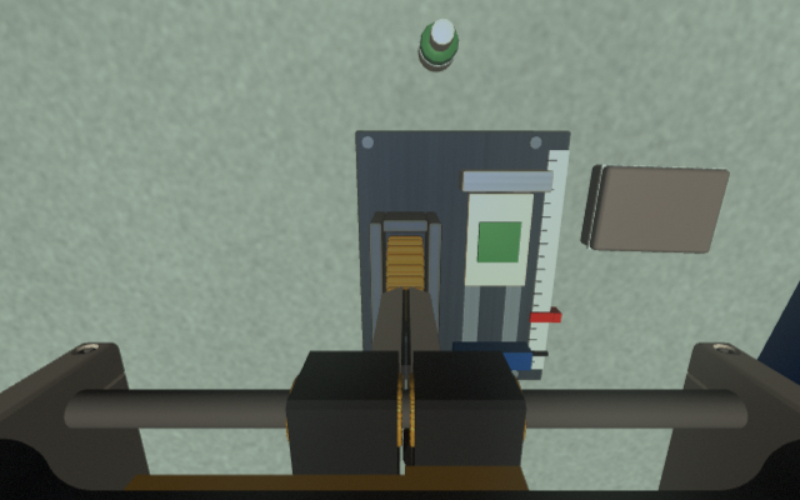

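There was no contact and the needle did not move. I'll press 1.5 mm deeper and continue the stroke.

Emit:
send_rows(rows=[0.8,-4,3,0,0,0,0,1.2,-6,0,0,0,0,0,1,-5,0,0,0,0,0,0.4,-2,-2,0,0,0,0,0,0,-2.5,0,0,0,0,-0.6,3,0,0,0,0,0,-0.6,3,0,0,0,0,0,0,0,0,0,0,0,0])

```text
time: 5.35
tool_pos: [0.5009, 0.0585, 0.0619]
ee_rot: [-3.142, -0.0, 0.207]
wrist_force: [0.3, 0.4, -0.2]
width: 0.0001
```

```bash
python3 look.py 4
```

```text
5.35 [0.50092937 0.05853426 0.06186594] [-3.14157094e+00 -1.88153998e-04  2.06709850e-01] [ 0.25750848  0.39984429 -0.18297387]
```

View pics/w4.png

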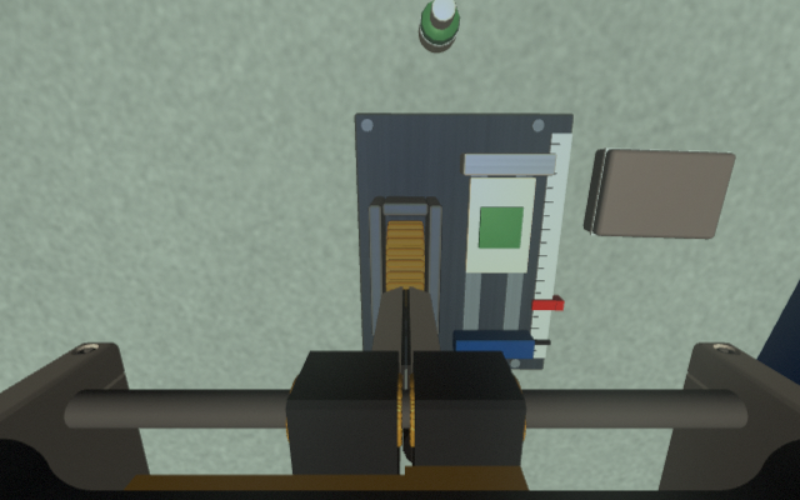

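Still no force. Lower another 1.5 mm and stroke on, watching the force.

Emit:
send_rows(rows=[0,0,-0.8,0,0,0,0,0,0,-0.7,0,0,0,0,-0.4,2,0,0,0,0,0,-0.6,3,0,0,0,0,0,-0.6,3,0,0,0,0,0,-0.6,3,0,0,0,0,0,0,0,0,0,0,0,0,0,0,0,0,0,0,0])

```text
time: 6.4
tool_pos: [0.4988, 0.0692, 0.0603]
ee_rot: [3.142, -0.0, 0.206]
wrist_force: [-0.2, -0.6, 0.1]
width: 0.0007
```

```bash
python3 look.py 5
```

```text
6.4 [0.49877669 0.06915875 0.06032217] [ 3.14152057e+00 -1.19896300e-04  2.06121356e-01] [-0.15156532 -0.64619845  0.09888029]
```

View pics/w5.png

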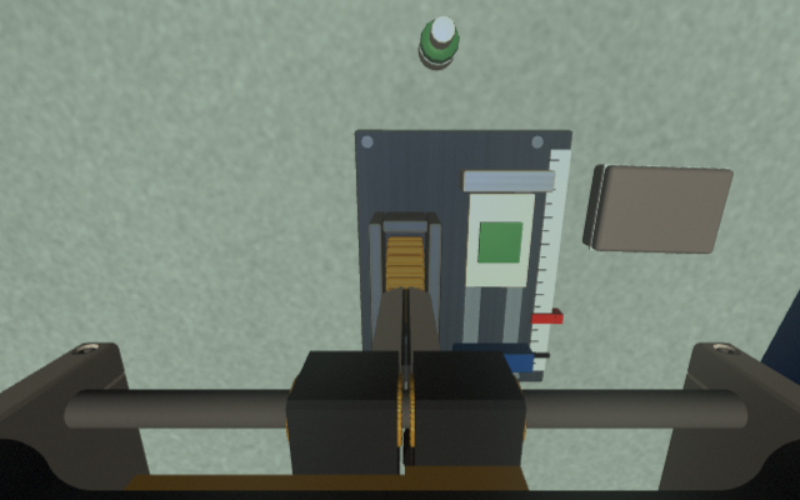

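Run:
```python
from bench import *
import cv2
for n,(r0,r1,c0,c1) in {"side":(130,245,275,375),"scene":(120,250,250,370)}.items():
    s=snapshot(n);cv2.imwrite(f"pics/{n}5.png",cv2.resize(s["color"][r0:r1,c0:c1,::-1],None,fx=5 if n=="side" else 4.5,fy=5 if n=="side" else 4.5,interpolation=cv2.INTER_CUBIC))
```

```text
(no output)
```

View pics/side5.png

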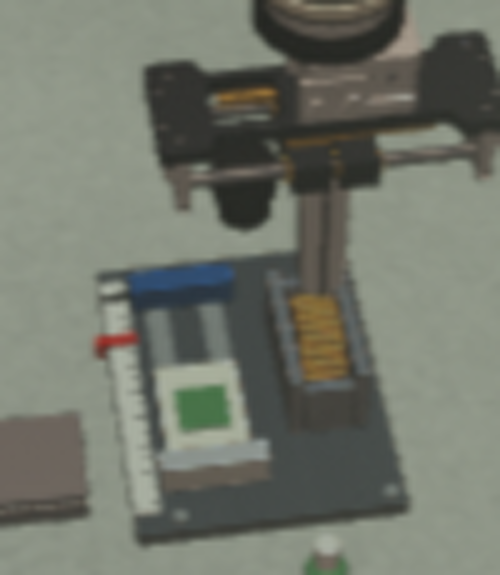

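View pics/scene5.png

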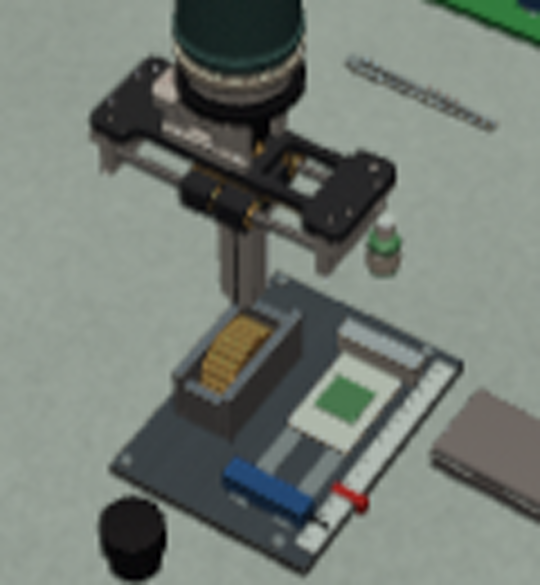

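Run:
```python
from h import *
a=pickle.load(open("scene0.pkl","rb"));b=pickle.load(open("side0.pkl","rb"))
for z in (.05,.06,.08,.09,.1,.11,.12):print(z,ray(a,(303.3,187.8),z)[:2],ray(b,(339,188.6),z)[:2])
```

```text
0.05 [0.47524651 0.08796331] [0.49804722 0.0348624 ]
0.06 [0.48151089 0.08198094] [0.49795581 0.04442852]
0.08 [0.49403965 0.07001621] [0.49777298 0.06356076]
0.09 [0.50030403 0.06403385] [0.49768156 0.07312688]
0.1 [0.50656841 0.05805149] [0.49759015 0.082693  ]
0.11 [0.51283278 0.05206912] [0.49749873 0.09225912]
0.12 [0.51909716 0.04608676] [0.49740732 0.10182524]
```

Triangulating from the two views, the visible fingertip sits at z≈0.085 while the TCP reads 0.060. The real tip therefore ends about 20–25 mm above the stated TCP, which explains the missing contact. I'll keep going down in steps and watch the force.

Emit:
send_rows(rows=[0.5,-2.5,0,0,0,0,0,0.9,-4.5,-4,0,0,0,0,0,0,-4,0,0,0,0,0,0,-3,0,0,0,0,0,0,-2,0,0,0,0,0,0,-1,0,0,0,0,0,0,0,0,0,0,0,0,0,0,0,0,0,0])

```text
time: 7.55
tool_pos: [0.5003, 0.0622, 0.0464]
ee_rot: [3.142, -0.0, 0.206]
wrist_force: [0.5, 0.7, -0.2]
width: 0.0005
```

```bash
python3 look.py 6;  python3 - <<'E'
from bench import *
import cv2
for n,(r0,r1,c0,c1) in {"side":(130,245,275,375),"scene":(120,250,250,370)}.items():
    s=snapshot(n);cv2.imwrite(f"pics/{n}6.png",cv2.resize(s["color"][r0:r1,c0:c1,::-1],None,fx=5 if n=="side" else 4.5,fy=5 if n=="side" else 4.5,interpolation=cv2.INTER_CUBIC))
E
```

```text
7.55 [0.50028578 0.06217447 0.04644223] [ 3.14155492e+00 -3.76134952e-04  2.06091675e-01] [ 0.51022049  0.70703533 -0.23756611]
```

View pics/scene6.png

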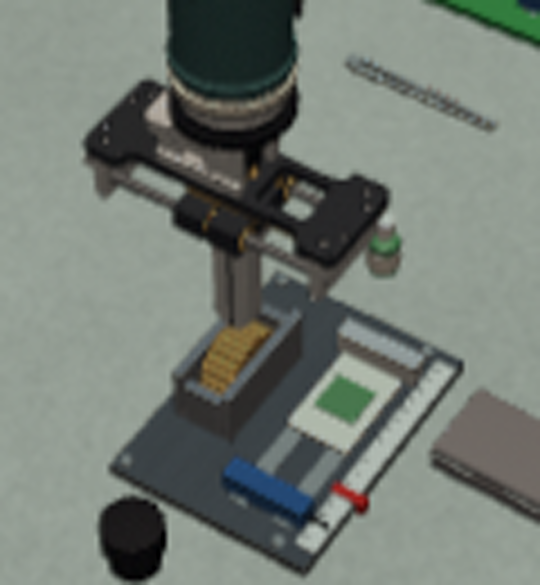

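View pics/side6.png

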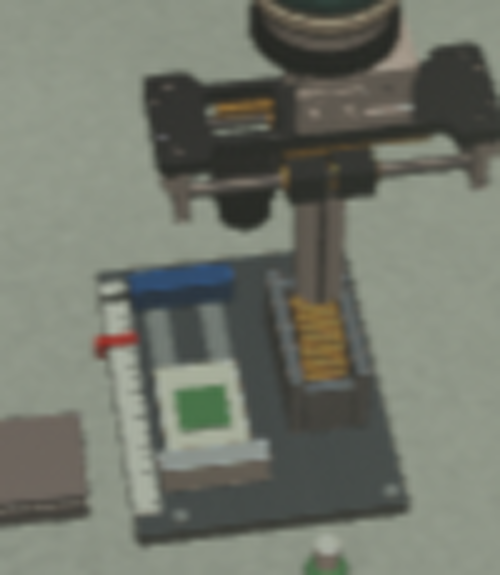

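Emit:
send_rows(rows=[0,0,-1,0,0,0,0,0,0,-1,0,0,0,0,0,0,-1,0,0,0,0,0,0,-1,0,0,0,0,0,0,-0.5,0,0,0,0,0,0,-0.5,0,0,0,0,0,0,0,0,0,0,0,0,0,0,0,0,0,0])

```text
time: 8.7
tool_pos: [0.5002, 0.0621, 0.0413]
ee_rot: [3.142, -0.0, 0.206]
wrist_force: [-0.5, 0.5, -0.0]
width: 0.0007
```

Run:
```python
from bench import *
o=get_obs();print(o['tool_pos'],o['wrist_force'])
from h import *
a=pickle.load(open("scene0.pkl","rb"));b=pickle.load(open("side0.pkl","rb"))
for z in (.05,.06,.07,.08):print(z,ray(a,(303.3,192.9),z)[:2],ray(b,(338.6,190.4),z)[:2])
```

```text
[0.50019453 0.06211911 0.04134135] [-0.49346464  0.49437473 -0.03313009]
0.05 [0.4893246  0.07401544] [0.49895475 0.04192564]
0.06 [0.49546205 0.06815883] [0.49885394 0.05141861]
0.07 [0.5015995  0.06230222] [0.49875313 0.06091158]
0.08 [0.50773695 0.05644561] [0.49865231 0.07040455]
```

The tip is now at about z=0.066 (offset about 24.5 mm). Continuing down gently.

Emit:
send_rows(rows=[0,0,-0.5,0,0,0,0,0,0,-0.5,0,0,0,0,0,0,-0.5,0,0,0,0,0,0,-0.5,0,0,0,0,0,0,-0.5,0,0,0,0,0,0,-0.5,0,0,0,0,0,0,0,0,0,0,0,0,0,0,0,0,0,0])

```text
time: 9.7
tool_pos: [0.5002, 0.0621, 0.0383]
ee_rot: [3.142, -0.0, 0.206]
wrist_force: [-0.3, -0.2, 0.6]
width: 0.0002
```

Emit:
send_rows(rows=[0,0,-0.5,0,0,0,0,0,0,-0.5,0,0,0,0,0,0,-0.5,0,0,0,0,-0.2,1,0,0,0,0,0,-0.4,2,0,0,0,0,0,-0.4,2,0,0,0,0,0,-0.4,2,0,0,0,0,0,-0.2,1,0,0,0,0,0])

```text
time: 10.7
tool_pos: [0.4986, 0.0703, 0.0368]
ee_rot: [3.142, -0.0, 0.206]
wrist_force: [1.7, -0.8, -0.7]
width: 0.0
```

```bash
python3 look.py 7
```

```text
10.7 [0.4985581  0.0703081  0.03684797] [ 3.14156712e+00 -1.64979138e-04  2.06202103e-01] [ 1.70333226 -0.7802475  -0.67627114]
```

View pics/w7.png

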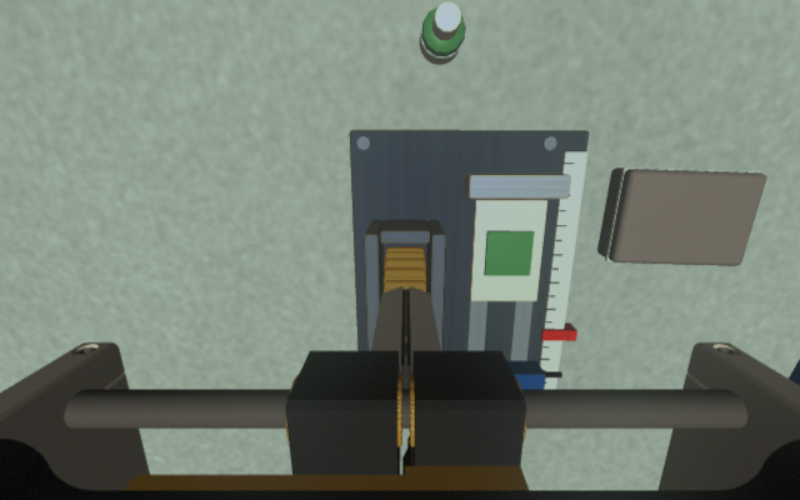

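Emit:
send_rows(rows=[0.2,-1,4,0,0,0,0,1.8,-9,1,0,0,0,0,1.6,-8,0,0,0,0,0,0,0,-4,0,0,0,0,0,0,-2,0,0,0,0,-0.6,3,0,0,0,0,0,-0.8,4,0,0,0,0,0,-0.8,4,0,0,0,0,0])

```text
time: 11.75
tool_pos: [0.5, 0.0636, 0.0359]
ee_rot: [-3.142, -0.0, 0.206]
wrist_force: [0.1, 0.2, 0.6]
width: 0.0006
```

```bash
cat >> look.py <<'E'
c=s["color"].astype(int);r,g,b=c[...,0],c[...,1],c[...,2]
red=(r>120)&(g<70)&(b<70);red[:, :380]=0
ys,xs=np.nonzero(red);print("red",len(xs),xs.mean() if len(xs) else 0)
yaw=np.radians(11.77);hy=np.array([-np.sin(yaw),np.cos(yaw)]);hx=np.array([np.cos(yaw),np.sin(yaw)]);C0=np.array([.5388,.0704])
# sample brightness on a line over the scale at hx=.063..069, z=.019 by projecting
R=Ro.from_euler('xyz',o['ee_rot']).as_matrix();T=np.eye(4);T[:3,:3]=R;T[:3,3]=o['tool_pos'];M=np.linalg.inv(T@np.array(s["T_tool_cam"]))
K=s["intrinsics"]
def prof(z,img):
    h=np.arange(-.095,.02,.0005);out=np.zeros(len(h));
    xx=np.arange(.064,.0721,.001)
    for x in xx:
        P=np.array([[*(C0+hx*x+hy*y),z] for y in h]);q=(M[:3,:3]@P.T).T+M[:3,3];uv=(K@q.T).T;uv=(uv[:,:2]/uv[:,2:]).astype(np.float32)
        out+=cv2.remap(img.astype(np.float32),uv[None,:,0],uv[None,:,1],cv2.INTER_LINEAR)[0]
    return h,out/len(xx)
h,m=prof(.0165,r-(g+b)/2);w=np.clip(m-35,0,None);mark=(h*w).sum()/w.sum()
h,n=prof(.019,(r+g+b)/3.);bg=np.percentile(n[(h>-.085)],70)
w=np.clip(bg*.6-n,0,None);w[(h<-.088)|((abs(h-mark)<.0045)&(m>20))]=0;k_=np.argmax(w);sel=abs(h-h[k_])<.0025
w2=np.where(sel,w,0);needle=(h*w2).sum()/max(w2.sum(),1e-9)
print("mark",mark,"needle",needle,"to go mm",1e3*(mark-needle),"peak",w.max(),"bg",bg)
E
python3 look.py 8
python3 - <<'E'
E
```

```text
11.75 [0.49996273 0.06360592 0.03593504] [-3.14157198e+00 -3.42407574e-04  2.06349635e-01] [0.05300198 0.17723157 0.64158896]
red 212 448.14622641509436
mark -0.039303019876955704 needle -0.06912105077388944 to go mm 29.818030896933738 peak 69.48722535875108 bg 179.44527791341145
```

View pics/w8.png

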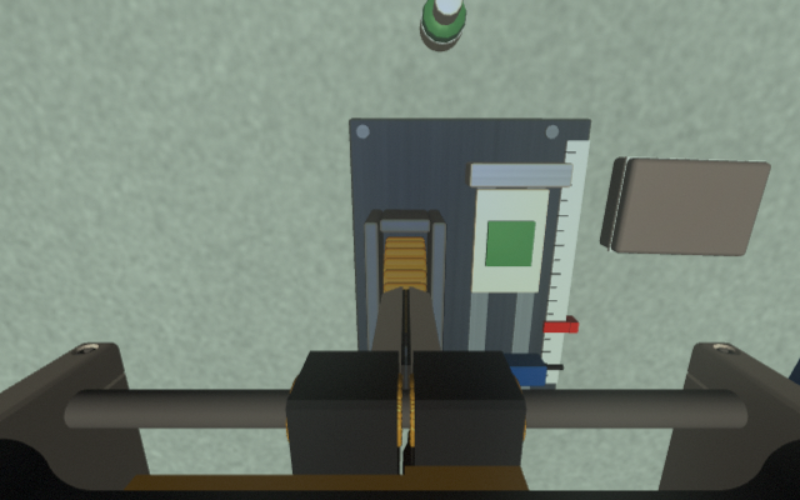

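The measuring routine gives 29.8 mm to go, so there has been practically no motion. One mm deeper, stroking on.

Emit:
send_rows(rows=[0,0,-0.5,0,0,0,0,0,0,-0.5,0,0,0,0,0,0,-0.5,0,0,0,0,0,0,-0.5,0,0,0,0,-0.4,2,0,0,0,0,0,-0.4,2,0,0,0,0,0,-0.4,2,0,0,0,0,0,-0.4,2,0,0,0,0,0])

```text
time: 12.8
tool_pos: [0.4984, 0.0713, 0.0338]
ee_rot: [3.142, -0.0, 0.206]
wrist_force: [-0.3, 0.2, -0.3]
width: 0.0002
```

```bash
python3 look.py 9
```

```text
12.8 [0.49836846 0.07130228 0.03383138] [ 3.14156887e+00 -1.95365790e-04  2.06093545e-01] [-0.28490231  0.23295745 -0.27965994]
red 212 448.02358490566036
mark -0.0391517442177722 needle -0.06911687527832441 to go mm 29.965131060552213 peak 69.0504142083062 bg 177.66841820610892
```

```bash
cat > two.py <<'E'
from bench import *
import cv2,sys,numpy as np
s=snapshot("side")["color"][165:235,300:370,::-1];a=snapshot("scene")["color"][165:235,270:340,::-1]
f=lambda x:cv2.resize(x,None,fx=5.6,fy=5.6,interpolation=cv2.INTER_CUBIC)
cv2.imwrite(f"pics/two{sys.argv[1]}.png",np.hstack([f(s),f(a)]))
E
python3 two.py 9
```

```text
(no output)
```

View pics/two9.png

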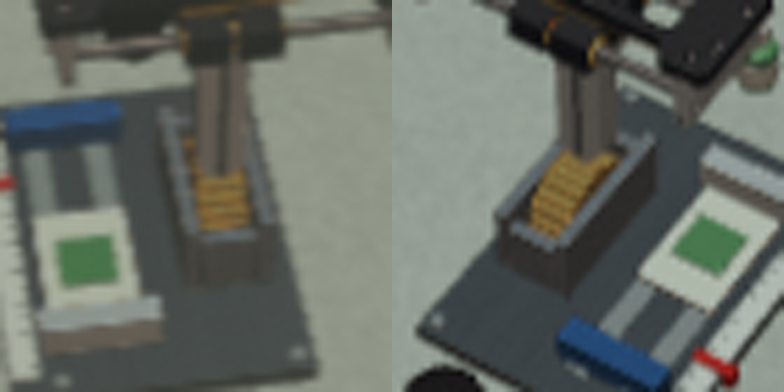

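Run:
```python
from h import *
a=pickle.load(open("scene0.pkl","rb"));b=pickle.load(open("side0.pkl","rb"))
for z in (.05,.055,.06,.065,.07):print(z,ray(a,(304.8,192.1),z)[:2],ray(b,(339.3,195.7),z)[:2])
```

```text
0.05 [0.49027897 0.0792815 ] [0.49636428 0.06217612]
0.055 [0.49334339 0.07632946] [0.49632729 0.06681775]
0.06 [0.49640781 0.07337741] [0.49629029 0.07145938]
0.065 [0.49947224 0.07042537] [0.4962533 0.076101 ]
0.07 [0.50253666 0.06747333] [0.49621631 0.08074263]
```

The tip is now at about z=0.062, level with the wheel's surface there. Back up over the top, then a stroke 2 mm lower.

Emit:
send_rows(rows=[0.2,-1,5,0,0,0,0,1.8,-9,2,0,0,0,0,1.8,-9,-1,0,0,0,0,0,0,-5,0,0,0,0,0,0,-3,0,0,0,0,-0.8,4,0,0,0,0,0,-0.8,4,0,0,0,0,0,-0.8,4,0,0,0,0,0])

```text
time: 13.95
tool_pos: [0.4998, 0.0646, 0.0319]
ee_rot: [-3.142, -0.0, 0.206]
wrist_force: [0.5, -1.0, 2.2]
width: 0.0001
```

```bash
python3 look.py 10
```

```text
13.95 [0.49976173 0.06462663 0.0318876 ] [-3.14153682e+00 -3.60021390e-04  2.06354684e-01] [ 0.47064889 -0.99294532  2.17021613]
red 213 449.962441314554
mark -0.03914662310379283 needle -0.06888129737010754 to go mm 29.73467426631471 peak 67.35052330864801 bg 179.43071594238282
```

First sign of contact: 2.2 N upward. One mm deeper, stroking on.

Emit:
send_rows(rows=[-0.2,1,-0.5,0,0,0,0,-0.4,2,-0.5,0,0,0,0,-0.4,2,0,0,0,0,0,-0.4,2,0,0,0,0,0,-0.4,2,0,0,0,0,0,-0.4,2,0,0,0,0,0,0,0,0,0,0,0,0,0,0,0,0,0,0,0])

```text
time: 15.0
tool_pos: [0.4976, 0.0756, 0.0308]
ee_rot: [-3.141, -0.0, 0.206]
wrist_force: [-0.4, -0.1, 5.0]
width: 0.0003
```

```bash
python3 look.py 11
```

```text
15.0 [0.49759368 0.07555274 0.03076228] [-3.14085007e+00 -2.81746283e-04  2.06189420e-01] [-0.36628067 -0.0845532   5.00691041]
red 208 448.69711538461536
mark -0.03905836985115582 needle -0.0654989269933226 to go mm 26.44055714216678 peak 69.13230845133461 bg 176.59776814778644
```

It works: 3.3 mm of jaw for 11 mm of stroke, at 5 N. Now full strokes.

Emit:
send_rows(rows=[0.4,-2,6,0,0,0,0,2.8,-13.5,0,0,0,0,0,2.8,-13.5,0,0,0,0,0,0,0,-6.5,0,0,0,0,-1.5,7.2,0,0,0,0,0,-1.5,7.2,0,0,0,0,0,-1.5,7.2,0,0,0,0,0,-1.5,7.4,0,0,0,0,0])

```text
time: 16.05
tool_pos: [0.4983, 0.0746, 0.0312]
ee_rot: [3.14, -0.002, 0.206]
wrist_force: [-0.2, -0.6, 2.2]
width: 0.0008
```

```bash
python3 look.py 12
```

```text
16.05 [0.49827659 0.07456052 0.03120325] [ 3.13978308e+00 -1.64802824e-03  2.05559498e-01] [-0.2410457  -0.62969696  2.16711625]
red 193 448.4611398963731
mark -0.0390718267820404 needle -0.05669174199862364 to go mm 17.619915216583237 peak 66.18755179511177 bg 177.15817006429037
```

8.8 mm gained, 17.6 mm to go. Same stroke again.

Emit:
send_rows(rows=[0.4,-2,6,0,0,0,0,2.8,-13.5,0,0,0,0,0,2.8,-13.5,0,0,0,0,0,0,0,-6,0,0,0,0,-1.5,7.2,0,0,0,0,0,-1.5,7.2,0,0,0,0,0,-1.5,7.2,0,0,0,0,0,-1.5,7.4,0,0,0,0,0])

```text
time: 17.1
tool_pos: [0.4983, 0.0747, 0.0311]
ee_rot: [3.14, -0.002, 0.205]
wrist_force: [0.5, -1.2, -0.6]
width: 0.0005
```

```bash
python3 look.py 13
```

```text
17.1 [0.49826179 0.07465462 0.03111413] [ 3.14011371e+00 -1.61064280e-03  2.05428682e-01] [ 0.50637063 -1.24099364 -0.63841091]
red 211 448.33649289099526
mark -0.039165730162690045 needle -0.07617023501150996 to go mm 37.00450484881992 peak 65.31594056871202 bg 177.49518381754558
```

View pics/w13.png

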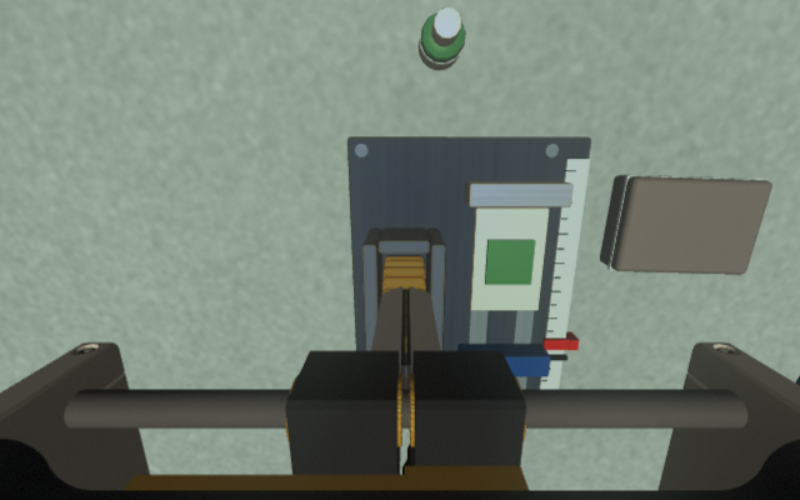

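The needle at (558,357) is now just below the red mark at (562,344). The routine's 37 mm is wrong because it latched onto the gripper's shadow near the bottom. I'll restrict its search and re-measure.

```bash
cat >> look.py <<'E'
from scipy.signal import find_peaks
pk,_=find_peaks(-n,prominence=25);print("dark minima mm rel mark:",[(round(1e3*(h[i]-mark),1),int(n[i])) for i in pk if h[i]>-.075])
E
sed -i 's/(h<-.088)/(h<-.072)/' look.py
cp look.py re.py; sed -i 's/^o=get_obs.*/s=pickle.load(open(f"wrist{k}.pkl","rb"));o=s["o"]/; s/^s=snapshot.*//; s/^cv2.imwrite.*//' re.py; python3 re.py 13; python3 re.py 12;python3 re.py 1
```

```text
Traceback (most recent call last):
  File "re.py", line 1, in <module>
    from bench import *
  File "re.py", line 2, in <module>
    import cv2,pickle,sys
AttributeError: module 're' has no attribute 'match' (consider renaming 're.py' since it has the same name as the standard library module named 're' and prevents importing that standard library module)
Traceback (most recent call last):
  File "re.py", line 1, in <module>
    from bench import *
  File "re.py", line 2, in <module>
    import cv2,pickle,sys
AttributeError: module 're' has no attribute 'match' (consider renaming 're.py' since it has the same name as the standard library module named 're' and prevents importing that standard library module)
Traceback (most recent call last):
  File "re.py", line 1, in <module>
    from bench import *
  File "re.py", line 2, in <module>
    import cv2,pickle,sys
AttributeError: module 're' has no attribute 'match' (consider renaming 're.py' since it has the same name as the standard library module named 're' and prevents importing that standard library module)
```

```bash
mv re.py old.py; for k in 13 12 1; do python3 old.py $k; done
```

```text
red 211 448.33649289099526
mark -0.039165730162690045 needle -0.04745110295332096 to go mm 8.285372790630914 peak 63.9677409362793 bg 177.49518381754558
dark minima mm rel mark: [(np.float64(-7.8), 42), (np.float64(5.7), 67)]
red 193 448.4611398963731
mark -0.0390718267820404 needle -0.05669174199862364 to go mm 17.619915216583237 peak 66.18755179511177 bg 177.15817006429037
dark minima mm rel mark: [(np.float64(-17.4), 40), (np.float64(5.6), 69)]
red 90 411.2
mark -0.039468343959812247 needle -0.07009712339047475 to go mm 30.6287794306625 peak 58.254511210123695 bg 168.63104875352647
dark minima mm rel mark: [(np.float64(-30.5), 42), (np.float64(-1.0), 81)]
```

About 8.0 mm is left, and a full stroke gives about 9. A shorter stroke of about 25 mm.

Emit:
send_rows(rows=[0.4,-2,6,0,0,0,0,2.8,-13.5,0,0,0,0,0,2.8,-13.5,0,0,0,0,0,0,0,-6,0,0,0,0,-1.3,6.2,0,0,0,0,0,-1.3,6.2,0,0,0,0,0,-1.3,6.2,0,0,0,0,0,-1.3,6,0,0,0,0,0])

```text
time: 18.15
tool_pos: [0.4988, 0.0705, 0.0313]
ee_rot: [3.14, -0.001, 0.206]
wrist_force: [-0.6, -0.7, 2.1]
width: 0.0006
```

Emit:
send_rows(rows=[0,0,0,0,0,0,0,0,0,5,0,0,0,0,0,0,15,0,0,0,0,0,0,20,0,0,0,0,0,0,20,0,0,0,0,0,0,20,0,0,0,0,0,0,20,0,0,0,0,0,0,10,0,0,0,0])

```text
time: 19.15
tool_pos: [0.499, 0.0707, 0.1421]
ee_rot: [3.141, -0.002, 0.206]
wrist_force: [0.0, -0.1, -0.2]
width: 0.0003
```

```bash
python3 look.py 14
python3 - <<'E'
import cv2,pickle
a=pickle.load(open("wrist14.pkl","rb"))["color"][:,:,::-1]
cv2.imwrite("pics/w14c.png",cv2.resize(a[90:300,290:470],None,fx=2.8,fy=2.8,interpolation=cv2.INTER_CUBIC))
E
```

```text
19.15 [0.49902976 0.07070419 0.14212233] [ 3.14134582e+00 -2.43817513e-03  2.05807374e-01] [ 0.04065895 -0.12078046 -0.15279986]
red 52 414.9230769230769
mark -0.03710343572390294 needle -0.04073647052254358 to go mm 3.63303479864064 peak 56.62963858710395 bg 170.85649617513022
dark minima mm rel mark: [(np.float64(-2.9), 45)]
```

View pics/w14c.png

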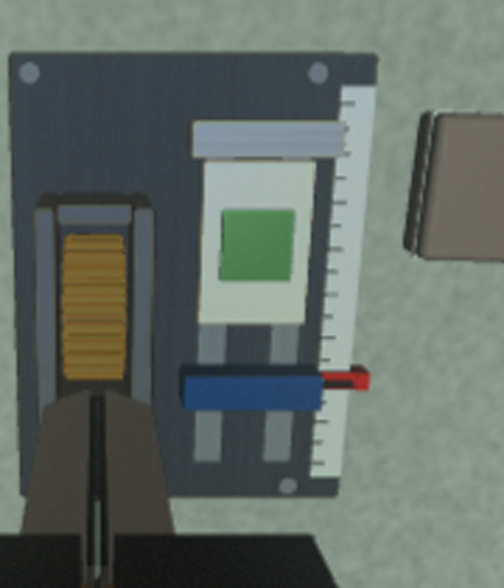

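The needle now lies over the red band at crop (345,380). The band's own centroid is skewed because the needle covers part of it, so I'll check enlarged.

```bash
python3 look.py 15 >o15; head -1 o15
cat >> old.py <<'E'
for i in range(len(h)):
    if -.05<h[i]<-.029: print(round(h[i]*1e3,1),int(m[i]),int(n[i]))
E
python3 old.py 15
python3 - <<'E'
import cv2,pickle
a=pickle.load(open("wrist15.pkl","rb"))["color"][:,:,::-1]
cv2.imwrite("pics/w15c.png",cv2.resize(a[205:255,380:440],None,fx=10,fy=10,interpolation=cv2.INTER_CUBIC))
E
```

```text
19.2 [0.49952222 0.07073001 0.14296444] [ 3.14106973 -0.0038531   0.20583848] [ 1.24363968  0.5134025  -0.01028465]
red 50 414.4
mark -0.03746039757898015 needle -0.040790270660790516 to go mm 3.329873081810368 peak 57.3623844909668 bg 170.6174802992079
dark minima mm rel mark: [(np.float64(-2.0), 44)]
-50.0 -12 169
-49.5 -12 169
-49.0 -12 169
-48.5 -12 169
-48.0 -12 169
-47.5 -12 169
-47.0 -12 169
-46.5 -12 170
-46.0 -12 170
-45.5 -11 170
-45.0 -6 170
-44.5 -2 168
-44.0 10 162
-43.5 28 155
-43.0 46 136
-42.5 30 108
-42.0 12 80
-41.5 -1 66
-41.0 -1 53
-40.5 -1 45
-40.0 10 45
-39.5 32 44
-39.0 54 48
-38.5 77 54
-38.0 100 60
-37.5 114 69
-37.0 108 78
-36.5 103 82
-36.0 77 79
-35.5 42 77
-35.0 11 85
-34.5 2 96
-34.0 -6 109
-33.5 -11 130
-33.0 -11 153
-32.5 -11 161
-32.0 -11 162
-31.5 -11 163
-31.0 -11 164
-30.5 -12 165
-30.0 -12 166
-29.5 -12 167
```

View pics/w15c.png

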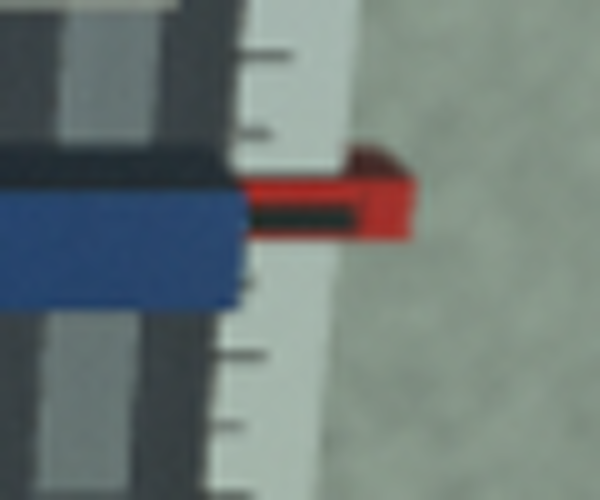

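Run:
```python
from h import *
s=pickle.load(open("wrist15.pkl","rb"));hy=np.array([-.204,.979]);C=np.array([.5388,.0704])
f=lambda u,v:(380+(u+.5)/10-.5,205+(v+.5)/10-.5)
for n,q,z in [("top",(310,177),.0145),("bot",(310,240),.0145),("n1",(310,204),.019),("n2",(310,231),.019)]:print(n,hy@(wray(s,f(*q),z)[:2]-C))
```

```text
top -0.036106081546120807
bot -0.04448112629742894
n1 -0.03797305218178699
n2 -0.04152104663128838
```

Corrected for height, the needle is at −39.7 mm and the band's middle at −40.3 mm along the holder's y. That is within about 1 mm, against a tolerance of 4. The hand is clear and the sample is in place, so I'm handing in.

```bash
python3 -c "
from bench import *
print(get_obs()['tool_pos'],get_obs()['qvel']);print(close_job())"
```

```text
[0.49916442 0.07070872 0.14178722] [ 1.48577272e-03  1.54329271e-02  3.74211716e-02  3.35494589e-05
 -1.39525971e-02 -3.99491494e-04]
the job is handed in; nothing more can be done
None
```

I rolled the brass wheel of the dark holder with the shut fingertips until the needle stood over the red mark. Then I lifted the hand about 110 mm clear and handed the job in at about 19 s. I get no verdict back, so these are my own checks.

- **Strokes:** one partial stroke and three longer ones took the needle from about 30.5 mm short to the mark. The wrist force read 2–5 N upward when the fingers were on the wheel.
- **Needle position:** in the last enlarged wrist picture the needle lies inside the red band, and I put it within about 1 mm of the band's middle. The tolerance is 4 mm. Corrected for height it came out 0.6 mm past the middle; read straight off the picture it was about 1 mm short.
- **Everything else:** the sample still lay by the fixed jaw. I saw nothing moved, and I never brought the fingers near the jaw. I did not measure the other things on the bench individually.

**Disagreements along the way:**
- **Fingertip height:** the fingertips sit about 25–30 mm higher than the stated TCP. The first several strokes touched nothing until I worked that out from two camera views.
- **Automatic reading:** my automatic needle reading was wrong twice. It once picked up the gripper instead and read 37 mm to go. At the end it read about 3.3 mm short because the needle covered part of the band. I settled the final position from the enlarged picture.
- **Arm at hand-in:** the arm was still settling slightly, with joint speeds up to about 0.04 rad/s, but clear of everything.

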